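# Change the pusher in a watchmaker's press and hold the case down

### The arm

A 7-joint arm with a two-finger parallel gripper is mounted at the origin on the work surface. World frame = base frame: x ahead of the robot, y to its left, z up, the work surface at z = 0. Lengths are in m, angles in rad, forces in N, time in s.
With the tool pointing down it reaches from about 0.4 to 0.85 m from the base axis. Payload 4.5 kg.
Tool frame: the origin (TCP) lies midway between the tips of the shut fingers; the grasp point (between the pads) lies 19 mm behind it; z points along the fingers, y is the line along which they close (so a half turn about z gives the same grasp; the last joint's range is limited). The gripper opens to 88 mm and grips with 3 to 60 N. Pads are 18 mm wide; open, the fingers measure 123 mm over their backs; the gripper's body (75 mm by 187 mm) begins 45 mm behind the grasp point.
Start: joints at [1.16, 0.689, -0.195, 1.565, 0.157, 0.902, -0.215], TCP at [0.269, -0.564, 0.239] pointing down, gripper open.
Joint ranges: [-3.01, 3.01], [-0.46, 2.08], [-1.47, 1.51], [0.13, 2.56], [-1, 4.14], [0.04, 2.09], [-2.66, 2.66]. Speed limits (rad/s): [2.57, 2.57, 3.14, 3.14, 3.14, 3.14, 3.14].

### API

Orientations are given as a unit quaternion [x, y, z, w].
In Python, from plant import * gives the robot as it stands.
- The arm moves only by the tool send_rows, never from a script. Its argument "targets" is a list of rows, each a list of 2 entries, a list of its own where there are three numbers: the shift along the tool's x, y, z in units of 0.3 m (1.0 is 0.3 m), then the turn, a rotation vector about the tool's x, y, z in units of pi rad (1.0 is pi rad). A call has 1 to 12 rows; each row is the pose to reach, as a shift and turn from the pose commanded when the call began, along the tool's axes at that moment, turning the shorter way round; what a row does not reach only later rows make up. A row lasts 1/8 s, in which the tool goes at most 62.5 mm and 10.7 degrees, less where a joint would pass 70% of its speed; a pose out of reach is approached as far as the arm can. A call with a number of a shift or a turn outside -1 to 1 is refused whole. A call with a gripper value outside its range is refused whole. "fingers" is the opening, from 0 (shut) to 1 (fully open), set as the call begins (left out, the last holds). The fingers move at their own pace and stop on an object; "newtons" is the grip in N (left out, the last holds). Time passes only in rows, so rows that repeat a pose let the fingers close. It gives the time, the measured TCP pose, the force, the opening and the grip force at its end, in the units of the state.
- get_state(): the state, without advancing time (a new reading comes with each control period).
- snapshot(name): name is "side" or "top" or "wrist"; returns a dict with "img" (480x640x3 uint8, blue, green, red), "fx", "fy", "cx", "cy" (pixels), "cam_to_world" (4x4, takes a point from camera to world coordinates); the wrist camera has in their place "T_tool_cam" (4x4, takes a point from camera to tool coordinates, whose origin is the TCP and whose axes are the flange's). Camera axes: x right, y down, z forward; pixel columns grow to the right and rows downward; lengths in m; the calibration is good to about 2 mm. A picture is of the moment at which its call begins: read the wrist's pose just before it. There is no depth.
- finish_job(): hands the job in; it is judged then, once.
The state is a dict: "clock": time; "q": joint angles; "qd": joint speeds; "joint_torque": joint torques, N m; "tool_pos": TCP position; "eef_rot": TCP orientation; "contact_force": force on the tool from outside, world axes, zero at the start; "moment": the same for the moment, N m; "opening": opening from 0.0 (shut) to 1.0 (fully open); "finger_force": force on a finger pad.
Only numpy, scipy, OpenCV 4.12 (cv2) and the standard library are available. Lean on these libraries where they do the work, as an engineer would, in place of code of your own. Each camera call takes 0.05 s, during which the arm holds its last target. There are 200 camera calls.

### The job

The red-knobbed pusher in the small press is too short to reach the watch case: lift it out and hang it in the empty hole of the wooden rack, collar down on the wood, and let go of it. Then take the green-knobbed pusher from the rack, thread it from above through the press's upper bushing and then the lower one, and push the sprung watch case about halfway down its 16 mm travel, never down to its stop. Finish while still gripping the green pusher so that it spans both bushings and keeps the case down; leave the blue pusher, and everything else on the bench, where it is.

Things in the scene. Friction and masses are not known exactly. Their poses are not given: they have to be found in the camera images.
- press: Fixed bench press, left or right, turned up to 0.35 rad. Base 110 x 150 x 12 mm (origin: centre of its underside, z up), pillars at y = +-62 mm, 125 mm tall, two aluminium crossbars along y (36 x 150 x 12 mm), undersides 62 and 107 mm above the bench, each with a vertical through hole (bushing, brass rim) of 13 mm diameter in its middle, one straight above the other.
- upper_bushing (a point): Centre of the mouth of the upper bushing, in the top face of the upper crossbar, 119 mm above the bench.
- lower_bushing (a point): Centre of the mouth of the lower bushing, in the top face of the lower crossbar, 74 mm above the bench.
- case (a joint): How far the watch case (steel, 40 mm across, on a white 54 mm holder below the lower bushing) is pushed down, m: 0 up at rest, 0.016 at its hard stop. Spring: about 2 N before it begins to move, then 0.4 N more per mm (about 5.5 N at halfway); strong enough to lift a released pusher back up.
- case_top (a point): Centre of the top face of the watch case, where the pusher's tip bears; straight below the bushings, 44 mm above the bench when up; moves down with the case.
- rack: Fixed wooden rack, on the other side from the press, turned up to 0.35 rad. Top board 60 x 220 x 12 mm, its top 120 mm above the bench, on two end boards; three vertical through holes of 13 mm diameter in a row along its y, 70 mm apart. Origin: centre of its underside, z up. Green and blue pushers hang in the middle and the +y hole, in either order.
- empty_hole (a point): Centre of the mouth of the rack's hole that is empty at the start (an end one, 70 mm from the rack's middle towards its -y), in the top face of the board, 120 mm above the bench.
- red: Short pusher with a red knob, in the press at the start, collar on the upper bushing. Origin: centre of the underside of its collar, z up to the knob. Collar 24 mm across, 4 mm thick; round knob, 18 mm across, from 4 to 38 mm above the origin; below it a 10 mm shaft, 68 mm long, its last 10 mm tapering to 4 mm. About 0.12 kg. Hung in a hole, its origin is level with the hole's mouth.
- green: Long pusher with a green knob, at the start hanging in the rack by its collar. Shape and origin as the red one, but its shaft is 105 mm long below the collar. About 0.12 kg.
- green_tip (a point): Centre of the lower end face of the green pusher, 105 mm below its origin.
- blue: Like the green pusher, but with a blue knob; hangs in the rack and is to be left alone.
- loupe: Green watchmaker's eyeglass, 48 mm wide, 36 mm tall, loose, between press and rack; origin at the centre of its underside. To be left alone.
- jar: Small closed jar, 44 mm wide, 50 mm tall, loose, between press and rack, farther out; origin at the centre of its underside. To be left alone.
- driver: Screwdriver, 140 mm long, lying loose beyond the jar, handle in black; to be left alone.
Mind the look-alikes: they are no part of the job. What is shaped like the green but white is not meant. Of the things shaped like the red, the red one is meant.

How it is judged:
On the way, in this order (a step that is already met when the one before it is completed fails the run):
1. the red pusher hangs in the rack's empty hole, let go (distance between red and empty_hole below 0.004 m and angle between red's own z axis and vertical below 0.06 rad and contact force between red and the fingers below 0.2 N), for 0.2 s.
2. the green pusher's tip is in the upper bushing (z of green_tip in the frame of press below 0.113 m and horizontal distance between green_tip and upper_bushing below 0.006 m), for 0.1 s.
At the end, for the whole second after the job is handed in: Red pusher still and upright in the hole that was empty, collar within 4 mm of its seat. Green pusher gripped (over 2 N), still, upright (0.07 rad) through both bushings (within 6 mm of their axis), its tip within 6 mm of the case top, holding the case 4 to 12 mm down (distance between red and empty_hole below 0.004 m and angle between red's own z axis and vertical below 0.06 rad and linear speed of each of red, green below 0.02 m/s and horizontal distance between green and upper_bushing below 0.006 m and angle between green's own z axis and vertical below 0.07 rad and distance between green_tip and case_top below 0.006 m and value of joint case between 0.004 and 0.012 m and contact force between green and the fingers above 2 N); the arm keeps its last pose, push and grip.
It fails at once if the watch case is pushed down to its stop (beyond 15 mm) (value of joint case above 0.015 m).
It fails at once if the blue pusher is moved by more than 20 mm (distance of blue from where it was at the start of the episode above 0.02 m).
It fails at once if the loupe, jar or screwdriver is moved by more than 30 mm (distance of any of loupe, jar, driver from where it was at the start of the episode above 0.03 m).
It also fails if it takes over 58 s, if anything falls off the work surface, if the arm or the gripper's body presses on something with over 40 N, if the wrist force passes 120 N, or if a joint passes its speed limit or range.

## Working session

There is one attempt and no reset: what is moved stays moved. The work goes in short steps, Python scripts to look and compute and a tool call to move; the robot and the scene stay as the last step left them, time stands still between calls to the robot, and variables do not carry over. Pictures are saved under pics/ and viewed, at most 10 in all, crops included, and the job is handed in when it is done.

Besides the shell and the picture viewer there is one more tool, called after "Request:" as name(argument=value, ...), one argument or row to a line, values as JSON. send_rows: Moves the arm, as the interface text tells. Its arguments: {"type":"object","properties":{"targets":{"type":"array"},"fingers":{"type":"number"},"newtons":{"type":"number"}},"required":["targets"]}

```bash
mkdir -p pics; ls
python3 - <<'E'
from plant import *
import cv2,numpy as np,pickle
s=get_state();print(s)
for n in ("top","side"):
    d=snapshot(n);cv2.imwrite(f"pics/{n}0.png",d["img"]);pickle.dump(d,open(f"{n}0.pkl","wb"))
    print(n,d["fx"],d["fy"],d["cx"],d["cy"],np.round(d["cam_to_world"],4).tolist())
E
```

```text
pics
{'clock': 0.0, 'q': array([ 1.15979784,  0.68995273, -0.19452409,  1.56632613,  0.15730442,
        0.90248171, -0.21508025]), 'qd': array([ 5.27948253e-06, -9.45521039e-04,  4.12089063e-04,  1.07811493e-04,
       -1.76831634e-04,  8.08273390e-04, -1.07230216e-03]), 'joint_torque': array([-4.45164378e-04, -5.27557290e+01, -1.26655832e+00, -1.53428954e+01,
       -5.26109990e-02,  6.56568620e-03,  1.86204893e-04]), 'tool_pos': array([ 0.26861775, -0.56364865,  0.23793455]), 'eef_rot': array([ 9.75358264e-01,  2.20625178e-01, -2.56882560e-04, -8.49764399e-04]), 'contact_force': array([ 0.41767339, -0.2714333 , -0.04347797]), 'moment': array([0.02223388, 0.01018838, 0.02012075]), 'finger_force': 0.0, 'opening': 1.0001079694909016}
top 489.82666994794533 489.82666994794533 325.16392084413894 228.12184274669363 [[-0.0155, -0.9889, 0.148, 0.4019], [-0.9998, 0.0133, -0.0161, 0.0213], [0.0139, -0.1482, -0.9889, 1.0366], [0.0, 0.0, 0.0, 1.0]]
side 469.40947940584977 469.40947940584977 319.85187786905783 239.8489680112996 [[0.8207, -0.302, 0.485, 0.1662], [-0.5711, -0.4562, 0.6824, -0.5494], [0.0151, -0.8371, -0.5469, 0.5577], [0.0, 0.0, 0.0, 1.0]]
```

View pics/top0.png

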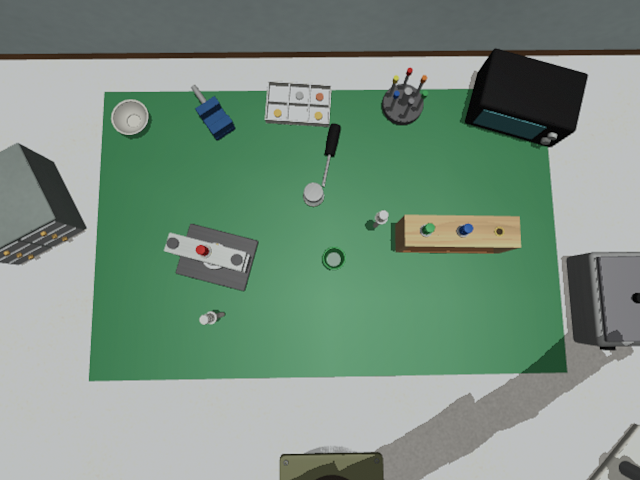

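View pics/side0.png

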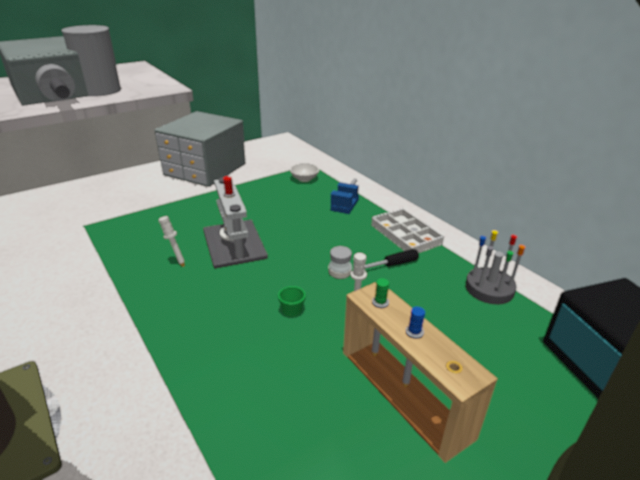

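The top view shows the press at left with the red knob at (202,250). The rack is at right, with green (428,228), blue (466,229) and the empty hole (500,231); white decoys stand at (382,217) and (208,318). The side view shows red (228,185), green (382,291), blue (416,320) and the hole (455,366).

```bash
cat > h.py <<'E'
import numpy as np,cv2,pickle
from scipy.spatial.transform import Rotation as R
def cam(d,s=None):
    if "cam_to_world" in d: T=np.array(d["cam_to_world"])
    else:
        W=np.eye(4);W[:3,:3]=R.from_quat(s["eef_rot"]).as_matrix();W[:3,3]=s["tool_pos"];T=W@np.array(d["T_tool_cam"])
    return T,(d["fx"],d["fy"],d["cx"],d["cy"])
def ray(c,p):
    T,(fx,fy,cx,cy)=c
    v=T[:3,:3]@np.array([(p[0]-cx)/fx,(p[1]-cy)/fy,1]);return T[:3,3],v/np.linalg.norm(v)
def tri(obs):
    A=np.zeros((3,3));b=np.zeros(3)
    for c,p in obs:
        o,v=ray(c,p);P=np.eye(3)-np.outer(v,v);A+=P;b+=P@o
    X=np.linalg.solve(A,b)
    return X,[round(1e3*np.linalg.norm(np.cross(X-ray(c,p)[0],ray(c,p)[1])),1) for c,p in obs]
def onz(c,p,z):
    o,v=ray(c,p);return o+v*(z-o[2])/v[2]
def proj(c,X):
    T,(fx,fy,cx,cy)=c
    q=T[:3,:3].T@(np.asarray(X)-T[:3,3]);return np.array([fx*q[0]/q[2]+cx,fy*q[1]/q[2]+cy])
def mask(im,col):
    b,g,r=[im[...,i].astype(int) for i in range(3)]
    return {"red":(r>90)&(r>2*g)&(r>2*b),"blue":(b>90)&(b>1.8*g)&(b>2*r),"green":(g>80)&(g>1.6*r)&(g>1.6*b)}[col]
def blob(im,col,near,rad=14):
    m=mask(im,col).astype(np.uint8);n,l,st,ce=cv2.connectedComponentsWithStats(m)
    k=[i for i in range(1,n) if np.hypot(*(ce[i]-near))<rad and st[i,4]>15]
    return max(k,key=lambda i:st[i,4]) and ce[max(k,key=lambda i:st[i,4])] if k else None
def go(s,pos,ang):
    """units of shift/turn to reach TCP pos, tool-x heading ang pointing down"""
    M=R.from_quat(s["eef_rot"]);G=R.from_euler('z',ang)*R.from_euler('x',np.pi)
    return np.round(M.inv().apply(np.asarray(pos)-s["tool_pos"])/.3,4),np.round((M.inv()*G).as_rotvec()/np.pi,4)
E
python3 - <<'E'
from h import *
t=pickle.load(open("top0.pkl","rb"));s=pickle.load(open("side0.pkl","rb"));ct,cs=cam(t),cam(s)
for n,a,b in [("red",(202,250),(228,185)),("blue",(466,229),(416,320)),("green",(428,228),(382,291))]:
    pa=blob(t["img"],n,a);pb=blob(s["img"],n,b);print(n,pa,pb,tri([(ct,a if pa is None else pa),(cs,b if pb is None else pb)]))
for n,a,b in [("hole",(500,231),(455,366)),("white1",(382,216),(359,259)),("white2",(207,319),(166,222)),("loupe",(333,258),(292,297)),("jar",(313,190),(341,256))]:print(n,tri([(ct,a),(cs,b)]))
for p in [(166,243),(170,234),(251,250),(245,272)]:print("bar",onz(ct,p,.119))
for p in [(404,215),(519,217),(520,247),(405,250)]:print("rack",onz(ct,p,.12))
E
```

```text
red [200.50684932 249.34246575] [227.51260504 184.31092437] (array([0.49921361, 0.23584641, 0.14053716]), [np.float64(0.6), np.float64(0.6)])
blue None [416.72689076 319.41596639] (array([ 0.53082586, -0.25438192,  0.14278473]), [np.float64(0.4), np.float64(0.4)])
green [429.25       226.61111111] None (array([ 0.53472237, -0.18539814,  0.14154342]), [np.float64(1.6), np.float64(1.6)])
hole (array([ 0.52894161, -0.32504713,  0.12247944]), [np.float64(0.3), np.float64(0.3)])
white1 (array([ 0.55905717, -0.10057001,  0.13571127]), [np.float64(1.0), np.float64(1.0)])
white2 (array([0.36969852, 0.23151247, 0.09905282]), [np.float64(3.2), np.float64(3.2)])
loupe (array([ 0.49096026, -0.01069416,  0.02835249]), [np.float64(0.8), np.float64(0.8)])
jar (array([0.63066388, 0.02998858, 0.03757072]), [np.float64(1.7), np.float64(1.7)])
bar [0.51498193 0.30558779 0.119     ]
bar [0.53194326 0.2986447  0.119     ]
bar [0.4995425  0.14626117 0.119     ]
bar [0.45847593 0.15714409 0.119     ]
rack [ 0.56231437 -0.14416786  0.12      ]
rack [ 0.55557008 -0.36412037  0.12      ]
rack [ 0.49800338 -0.36173219  0.12      ]
rack [ 0.49536834 -0.14341707  0.12      ]
```

Run:
```python
from h import *
from plant import *
s=get_state();print(go(s,(0.50,-0.28,0.30),1.53));print(go(s,(0.38,-0.42,0.28),1.0))
d=snapshot("wrist");print(np.round(d["T_tool_cam"],4).tolist(),d["fx"],d["cx"],d["cy"])
```

```text
(array([ 1.103 , -0.5219, -0.2059]), array([-5.000e-04, -3.000e-04, -3.454e-01]))
(array([ 0.5411, -0.2728, -0.1396]), array([-5.000e-04, -1.000e-04, -1.767e-01]))
[[-0.0006, -0.9536, -0.3012, 0.0776], [1.0, -0.0005, -0.0004, -0.001], [0.0002, -0.3012, 0.9536, -0.1461], [0.0, 0.0, 0.0, 1.0]] 367.25391634282977 320.75887422840066 236.74828230683235
```

Request:
send_rows(
  targets=[
    [[0.98,-0.5,-0.206],[0,0,-0.345]],
    [[0.98,-0.5,-0.206],[0,0,-0.345]],
    [[0.98,-0.5,-0.206],[0,0,-0.345]],
    [[0.98,-0.5,-0.206],[0,0,-0.345]],
    [[0.98,-0.5,-0.206],[0,0,-0.345]],
    [[0.98,-0.5,-0.206],[0,0,-0.345]],
    [[0.98,-0.5,-0.206],[0,0,-0.345]],
    [[0.98,-0.5,-0.206],[0,0,-0.345]],
    [[0.98,-0.5,-0.206],[0,0,-0.345]],
    [[0.98,-0.5,-0.206],[0,0,-0.345]],
  ],
  fingers=0.6,
  newtons=25,
)

```text
clock: 1.4
tool_pos: [0.469, -0.3034, 0.3003]
eef_rot: [0.723, 0.691, -0.0, -0.0]
contact_force: [-0.6, -0.6, 0.7]
opening: 0.601
finger_force: 0.0
```

Run:
```python
from h import *
from plant import *
s=get_state();d=snapshot("wrist");pickle.dump((s,d),open("w1.pkl","wb"));cv2.imwrite("pics/w1.png",d["img"])
print(s["clock"],s["tool_pos"],s["eef_rot"],s["q"])
c=cam(d,s)
for n,X in dict(hole=(.529,-.325,.12),blue=(.531,-.2544,.157),green=(.5347,-.1854,.157)).items():print(n,proj(c,X))
print(go(s,(0.497,0.175,0.30),1.286))
```

```text
1.4 [ 0.46898176 -0.30336948  0.300289  ] [ 7.22798180e-01  6.91059075e-01 -3.62771834e-04 -1.18688469e-04] [ 0.8004648   0.56129025 -0.51248346  1.6788212   0.31901356  0.9860974
  0.13059778]
hole [387.70209592 231.10432837]
blue [399.44093469 157.35243068]
green [406.44975089  59.15359154]
(array([1.5971e+00, 2.1700e-02, 4.0000e-04]), array([-0.0002,  0.0001,  0.0764]))
```

View pics/w1.png

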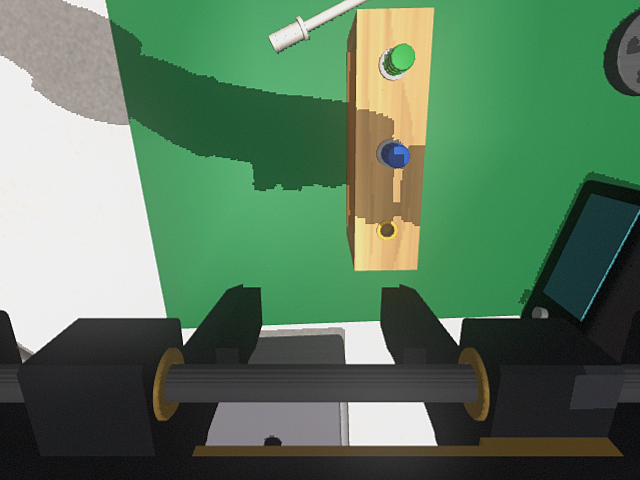

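The wrist view shows the empty hole at (387,230), blue at (398,154) and green at (403,56), all within a few pixels of prediction. Next I go to the press.

Request:
send_rows(
  targets=[
    [[0.8,0.01,0],[0,0,0.038]],
    [[0.8,0.01,0],[0,0,0.038]],
    [[0.8,0.01,0],[0,0,0.038]],
    [[0.8,0.01,0],[0,0,0.038]],
    [[0.8,0.01,0],[0,0,0.038]],
  ],
)

```text
clock: 2.08
tool_pos: [0.4832, -0.0577, 0.3011]
eef_rot: [0.759, 0.651, 0.001, -0.0]
contact_force: [0.4, -1.2, -1.0]
opening: 0.599
finger_force: 0.0
```

Run:
```python
from h import *
from plant import *
s=get_state();print(s["tool_pos"])
d=snapshot("wrist");s=get_state();pickle.dump((s,d),open("w2.pkl","wb"));cv2.imwrite("pics/w2.png",d["img"])
print(s["tool_pos"],s["eef_rot"]);print(go(s,(0.49,0.17,0.28),1.286))
```

```text
[ 0.48324794 -0.05772978  0.30110764]
[ 0.48304971 -0.06098403  0.30076654] [7.60604122e-01 6.49215912e-01 2.34123547e-04 1.21069281e-04]
(array([ 0.764 , -0.0981,  0.0693]), array([ 0.0002, -0.0001,  0.0405]))
```

Request:
send_rows(
  targets=[
    [[0.77,-0.1,0.07],[0,0,0.0405]],
    [[0.77,-0.1,0.07],[0,0,0.0405]],
    [[0.77,-0.1,0.07],[0,0,0.0405]],
    [[0.77,-0.1,0.07],[0,0,0.0405]],
    [[0.77,-0.1,0.07],[0,0,0.0405]],
    [[0.77,-0.1,0.07],[0,0,0.0405]],
    [[0.77,-0.1,0.07],[0,0,0.0405]],
    [[0.77,-0.1,0.07],[0,0,0.0405]],
  ],
)

```text
clock: 3.12
tool_pos: [0.4908, 0.1685, 0.2796]
eef_rot: [0.802, 0.597, -0.0, 0.0]
contact_force: [0.2, 0.5, -1.1]
opening: 0.597
finger_force: 0.0
```

Run:
```python
from h import *
from plant import *
s=get_state();d=snapshot("wrist");pickle.dump((s,d),open("w3.pkl","wb"));cv2.imwrite("pics/w3.png",d["img"])
print(s["tool_pos"],s["eef_rot"]);c=cam(d,s)
print("pred",proj(c,(.4992,.2358,.1405)),blob(d["img"],"red",proj(c,(.4992,.2358,.1405)),25))
s2,d2=pickle.load(open("w2.pkl","rb"));c2=cam(d2,s2);p2=proj(c2,(.4992,.2358,.1405));print(p2,blob(d2["img"],"red",p2,25))
```

```text
[0.49080349 0.16852859 0.27958375] [ 8.02301424e-01  5.96918988e-01 -1.38127961e-04  3.56527376e-04]
pred [307.14170396 136.96065957] [305.90211132 141.11516315]
[ 272.51993675 -247.44392965] None
```

View pics/w3.png

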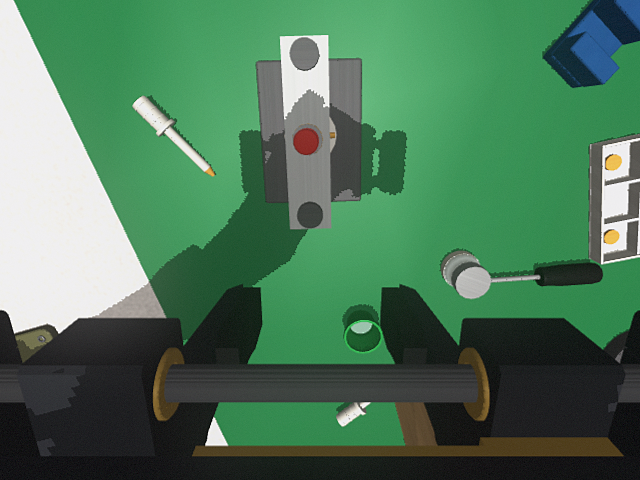

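Run:
```python
from h import *
s,d=pickle.load(open("w3.pkl","rb"));c=cam(d,s);im=d["img"]
g=cv2.cvtColor(im,cv2.COLOR_BGR2GRAY)
P=[]
a=onz(c,(304.5,53),.125);b=onz(c,(310,214.5),.125);print(a,b,(a+b)/2,np.linalg.norm(a-b),np.arctan2(-(a-b)[0],(a-b)[1]))
C=np.array([onz(c,p,.119) for p in [(281,37),(327.5,36),(330,228),(290.5,229)]]);print(C,C.mean(0))
m=mask(im,"red");ys,xs=np.nonzero(m&(abs(np.indices(m.shape)[0]-141)<30)&(abs(np.indices(m.shape)[1]-306)<30));print("redbox",xs.min(),xs.max(),ys.min(),ys.max())
t=pickle.load(open("top0.pkl","rb"));sd=pickle.load(open("side0.pkl","rb"))
print(tri([(cam(t),(200.5,249.3)),(cam(sd),(227.5,184.3)),(c,(305.9,141.1))]))
print(onz(c,((xs.min()+xs.max())/2,(ys.min()+ys.max())/2),.157))
crop=cv2.resize(im[20:245,215:415],None,fx=2.6,fy=2.6,interpolation=cv2.INTER_CUBIC);cv2.imwrite("pics/w3c.png",crop)
```

```text
[0.51456818 0.29328521 0.125     ] [0.48195335 0.17442814 0.125     ] [0.49826077 0.23385668 0.125     ] 0.12325068293018636 -0.26781183376597645
[[0.50105426 0.30964534 0.119     ]
 [0.53451764 0.30028524 0.119     ]
 [0.49441844 0.15649308 0.119     ]
 [0.46125459 0.1655228  0.119     ]] [0.49781123 0.23298662 0.119     ]
redbox 294 318 128 154
(array([0.49831989, 0.2342033 , 0.14203459]), [np.float64(1.7), np.float64(0.7), np.float64(1.3)])
[0.49835396 0.23387733 0.157     ]
```

View pics/w3c.png

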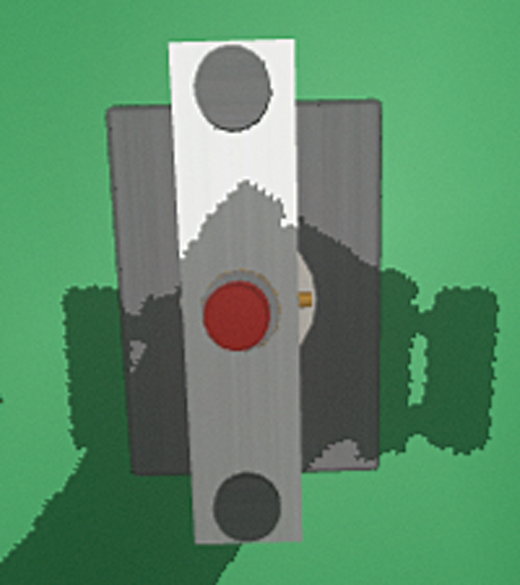

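Run:
```python
from h import *
from plant import *
s=get_state();print(s["tool_pos"]);print(go(s,(0.4983,0.2338,0.18),1.30));print(go(s,(0.4983,0.2338,0.129),1.30))
```

```text
[0.49072469 0.16890314 0.27957796]
(array([ 0.2146, -0.038 ,  0.3318]), array([ 0.0001,  0.0002, -0.0064]))
(array([ 0.2147, -0.038 ,  0.5018]), array([ 0.0001,  0.0002, -0.0064]))
```

Request:
send_rows(
  targets=[
    [[0.215,-0.038,0.1],[0,0,-0.0064]],
    [[0.215,-0.038,0.25],[0,0,-0.0064]],
    [[0.215,-0.038,0.35],[0,0,-0.0064]],
    [[0.215,-0.038,0.42],[0,0,-0.0064]],
    [[0.215,-0.038,0.47],[0,0,-0.0064]],
    [[0.215,-0.038,0.5],[0,0,-0.0064]],
    [[0.215,-0.038,0.5],[0,0,-0.0064]],
    [[0.215,-0.038,0.5],[0,0,-0.0064]],
    [[0.215,-0.038,0.5],[0,0,-0.0064]],
  ],
)

```text
clock: 4.3
tool_pos: [0.4983, 0.2355, 0.1302]
eef_rot: [0.795, 0.606, 0.001, 0.0]
contact_force: [-0.2, -0.2, 0.5]
opening: 0.599
finger_force: 0.0
```

Request:
send_rows(
  targets=[
    [[0,0,0],[0,0,0]],
    [[0,0,0],[0,0,0]],
    [[0,0,0],[0,0,0]],
    [[0,0,0],[0,0,0]],
    [[0,0,0],[0,0,0]],
    [[0,0,0],[0,0,0]],
  ],
  fingers=0,
  newtons=25,
)

```text
clock: 5.05
tool_pos: [0.498, 0.2353, 0.1295]
eef_rot: [0.795, 0.606, 0.0, 0.0]
contact_force: [0.4, -0.5, -0.3]
opening: 0.196
finger_force: 25.0
```

Run:
```python
from h import *
from plant import *
s=get_state();print(s["clock"],s["tool_pos"],s["opening"]*88,s["finger_force"],s["contact_force"],s["moment"])
for n in("side","wrist"):
    d=snapshot(n);cv2.imwrite(f"pics/{n}4.png",d["img"])
```

```text
5.05 [0.49802075 0.2352817  0.12954341] 17.208266733213264 24.9996595736593 [ 0.39228401 -0.52284419 -0.27666177] [-0.04392886 -0.21016049 -0.04877071]
```

Request:
send_rows(
  targets=[
    [[0,0,-0.06],[0,0,0]],
    [[0,0,-0.16],[0,0,0]],
    [[0,0,-0.28],[0,0,0]],
    [[0,0,-0.4],[0,0,0]],
    [[0,0,-0.45],[0,0,0]],
    [[0,0,-0.45],[0,0,0]],
    [[0,0,-0.45],[0,0,0]],
  ],
)

```text
clock: 6.02
tool_pos: [0.4971, 0.2346, 0.263]
eef_rot: [0.795, 0.606, -0.001, -0.0]
contact_force: [-0.2, -0.1, -1.6]
opening: 0.194
finger_force: 25.0
```

Run:
```python
from h import *
from plant import *
s=get_state();print(s["clock"],s["tool_pos"],s["opening"]*88,s["finger_force"],s["contact_force"])
for n in("side","top"):
    d=snapshot(n);cv2.imwrite(f"pics/{n}5.png",d["img"]);pickle.dump(d,open(n+"5.pkl","wb"))
# bushing from top/side now that it's open
ct=cam(pickle.load(open("top0.pkl","rb")));cs=cam(pickle.load(open("side0.pkl","rb")))
s1,d1=pickle.load(open("w1.pkl","rb"));c1=cam(d1,s1)
print("hole",tri([(ct,(500,231)),(cs,(455,366)),(c1,(387,230))]),onz(c1,(387,230),.12))
crop=d1["img"][200:270,340:440];cv2.imwrite("pics/hole.png",np.hstack([cv2.resize(crop,None,fx=4,fy=4),cv2.resize(pickle.load(open("side0.pkl","rb"))["img"][330:400,405:505],None,fx=4,fy=4)]))
print(go(s,(0.529,-0.325,s["tool_pos"][2]),1.53))
```

```text
6.025 [0.49708348 0.23460245 0.26298532] 17.06333476076494 24.9995353538543 [-0.18892776 -0.1110438  -1.57206193]
hole (array([ 0.5287435 , -0.32447781,  0.12201106]), [np.float64(0.5), np.float64(0.9), np.float64(1.3)]) [ 0.52834005 -0.32390092  0.12      ]
(array([-1.7702,  0.5976,  0.0029]), array([-0.0007,  0.0007, -0.0725]))
```

View pics/hole.png

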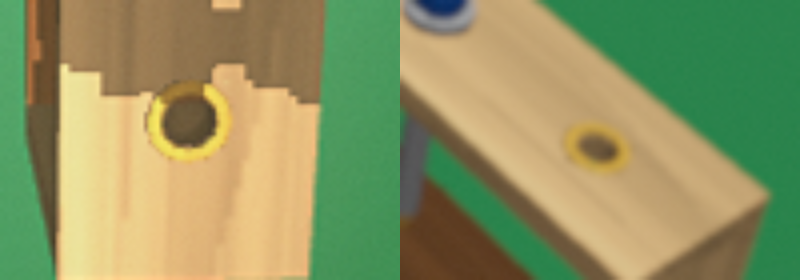

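View pics/side5.png

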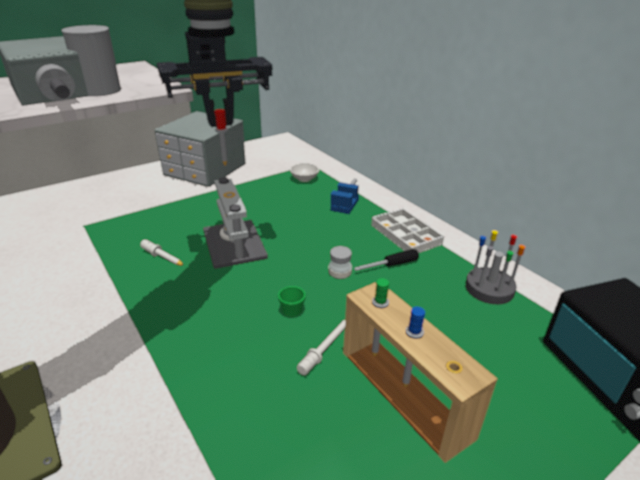

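The wrist crop puts the hole centre at (387.2,230.2) and the side crop at (454.2,367). In the side view red is out of the press and held at (220,120), and the white decoys have fallen over by themselves. Next I carry red to the hole.

Request:
send_rows(
  targets=[
    [[-0.15,0.05,0],[0,0,-0.01]],
    [[-0.32,0.108,0],[0,0,-0.02]],
    [[-0.49,0.165,0],[0,0,-0.03]],
    [[-0.66,0.223,0],[0,0,-0.04]],
    [[-0.83,0.28,0],[0,0,-0.05]],
    [[-0.95,0.32,0],[0,0,-0.06]],
    [[-0.98,0.33,0],[0,0,-0.0725]],
    [[-0.98,0.33,0],[0,0,-0.0725]],
    [[-0.98,0.33,0],[0,0,-0.0725]],
  ],
)

```text
clock: 7.25
tool_pos: [0.5151, -0.0733, 0.2642]
eef_rot: [0.721, 0.693, 0.0, -0.001]
contact_force: [0.2, 0.2, -0.4]
opening: 0.201
finger_force: 25.0
```

Run:
```python
from h import *
from plant import *
s=get_state();print(s["tool_pos"],s["eef_rot"]);print(go(s,(0.5287,-0.3235,0.263),1.53))
```

```text
[ 0.51513527 -0.07332974  0.26415667] [ 7.21108126e-01  6.92822350e-01  5.24625681e-05 -5.08925918e-04]
(array([-0.8314,  0.0785,  0.0032]), array([-0.0002, -0.0002,  0.0003]))
```

Request:
send_rows(
  targets=[
    [[-0.15,0.014,0],[0,0,0]],
    [[-0.32,0.03,0],[0,0,0]],
    [[-0.49,0.046,0],[0,0,0]],
    [[-0.66,0.062,0],[0,0,0]],
    [[-0.78,0.074,0],[0,0,0]],
    [[-0.831,0.0785,0],[0,0,0]],
    [[-0.831,0.0785,0],[0,0,0]],
    [[-0.831,0.0785,0],[0,0,0]],
    [[-0.831,0.0785,0],[0,0,0]],
  ],
)

```text
clock: 8.38
tool_pos: [0.5291, -0.3225, 0.2648]
eef_rot: [0.72, 0.694, 0.0, -0.0]
contact_force: [0.4, -0.2, -1.3]
opening: 0.196
finger_force: 25.0
```

Run:
```python
from h import *
from plant import *
for i in range(3):
    s=get_state();print(s["tool_pos"],s["eef_rot"],s["contact_force"]);d=snapshot("side" if i<2 else "top")
    pickle.dump(d,open(f"r{i}.pkl","wb"))
cs,ct=[cam(pickle.load(open(f"r{i}.pkl","rb"))) for i in (1,2)]
ims=[pickle.load(open(f"r{i}.pkl","rb"))["img"] for i in (1,2)]
p=s["tool_pos"];X=p+[0,0,-.0095]
print("tip pred",proj(cs,X-[0,0,.068]),"collar",proj(cs,X),proj(ct,X-[0,0,.068]))
u=proj(cs,X-[0,0,.045]).astype(int);cv2.imwrite("pics/r1.png",cv2.resize(ims[0][u[1]-60:u[1]+90,u[0]-60:u[0]+90],None,fx=4,fy=4,interpolation=cv2.INTER_CUBIC));print("org",u-60)
```

```text
[ 0.52913389 -0.32246204  0.26483621] [ 7.20377406e-01  6.93582205e-01  3.12068320e-04 -1.44238133e-04] [ 0.35880639 -0.18573721 -1.32425936]
[ 0.52902897 -0.32291274  0.26481319] [ 7.20579201e-01  6.93372608e-01  1.97976768e-04 -5.17854531e-05] [ 0.27180262 -0.79249999 -1.00831652]
[ 0.52893217 -0.32332063  0.26477592] [7.20775108e-01 6.93168978e-01 1.08935535e-04 4.84761903e-06] [-0.0136719   0.04290294 -1.46861906]
tip pred [463.44188085 325.67666866] collar [475.18894997 278.2062736 ] [512.5987955  225.66850266]
org [407 250]
```

View pics/r1.png

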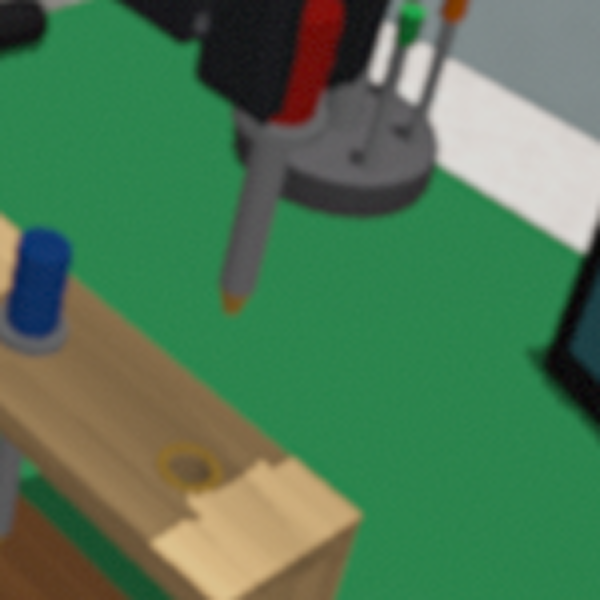

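The tip shows at (464.5,327) against (463.4,325.7) predicted, so it is aligned. Lowering now.

Request:
send_rows(
  targets=[
    [[0,0,0.08],[0,0,0]],
    [[0,0,0.16],[0,0,0]],
    [[0,0,0.2],[0,0,0]],
    [[0,0,0.23],[0,0,0]],
    [[0,0,0.26],[0,0,0]],
    [[0,0,0.29],[0,0,0]],
    [[0,0,0.32],[0,0,0]],
    [[0,0,0.35],[0,0,0]],
    [[0,0,0.35],[0,0,0]],
    [[0,0,0.35],[0,0,0]],
  ],
)

```text
clock: 9.78
tool_pos: [0.5287, -0.3244, 0.1596]
eef_rot: [0.721, 0.693, 0.0, -0.0]
contact_force: [0.0, 0.3, -2.1]
opening: 0.196
finger_force: 25.0
```

Request:
send_rows(
  targets=[
    [[0,0,0.04],[0,0,0]],
    [[0,0,0.07],[0,0,0]],
    [[0,0,0.09],[0,0,0]],
    [[0,0,0.095],[0,0,0]],
    [[0,0,0.095],[0,0,0]],
    [[0,0,0.095],[0,0,0]],
  ],
)

```text
clock: 10.52
tool_pos: [0.5287, -0.3242, 0.1309]
eef_rot: [0.721, 0.693, 0.0, -0.0]
contact_force: [0.9, 3.1, -2.6]
opening: 0.194
finger_force: 25.0
```

Request:
send_rows(
  targets=[
    [[0,0,0],[0,0,0]],
    [[0,0,0],[0,0,0]],
    [[0,0,0],[0,0,0]],
    [[0,0,0],[0,0,0]],
    [[0,0,0],[0,0,0]],
    [[0,0,-0.1],[0,0,0]],
    [[0,0,-0.25],[0,0,0]],
    [[0,0,-0.4],[0,0,0]],
    [[0,0,-0.5],[0,0,0]],
    [[0,0,-0.5],[0,0,0]],
    [[0,0,-0.5],[0,0,0]],
  ],
  fingers=0.55,
)

```text
clock: 11.9
tool_pos: [0.5279, -0.3244, 0.28]
eef_rot: [0.721, 0.693, -0.001, -0.001]
contact_force: [0.2, 0.6, -0.8]
opening: 0.55
finger_force: 0.0
```

Run:
```python
from h import *
from plant import *
s=get_state();w=snapshot("wrist");print(s["clock"],s["tool_pos"],s["eef_rot"])
d=snapshot("side");t=snapshot("top");cw,cs,ct=cam(w,s),cam(d),cam(t)
for n,X in dict(red=(.5287,-.3245,.137),blue=(.531,-.2544,.140),green=(.5347,-.1854,.140)).items():
    P=[proj(c,X) for c in (cw,cs,ct)]
    B=[blob(q["img"],n,p,12) if n!="green" else None for q,p in zip((w,d,t),P)]
    print(n,np.round(P,1).tolist(),B)
    o=[(c,b) for c,b in zip((cs,ct),B[1:]) if b is not None]
    if len(o)>1:print(tri(o))
pickle.dump((s,w),open("w6.pkl","wb"));pickle.dump(t,open("t6.pkl","wb"));pickle.dump(d,open("s6.pkl","wb"))
hsv=[cv2.cvtColor(x["img"],cv2.COLOR_BGR2HSV) for x in (w,)]
u=proj(cs,(.5287,-.3,.13)).astype(int)
cv2.imwrite("pics/s6.png",np.hstack([cv2.resize(w["img"][0:300,300:500],(400,600)),cv2.resize(d["img"][u[1]-100:u[1]+50,u[0]-60:u[0]+40],(400,600))]))
```

```text
11.9 [ 0.52789811 -0.32439466  0.27997652] [ 7.21367766e-01  6.92551586e-01 -5.09065692e-04 -7.66649766e-04]
red [[323.3, 222.2], [456.4, 357.4], [502.7, 229.9]] [array([322.24224806, 226.03488372]), array([457.64814815, 355.51058201]), array([506.9516129 , 228.43548387])]
(array([ 0.52842656, -0.32816114,  0.14430231]), [np.float64(2.4), np.float64(2.4)])
blue [[322.7, 133.0], [416.3, 321.0], [465.7, 229.0]] [None, array([417.05855856, 319.89189189]), array([467.96226415, 227.86792453])]
(array([ 0.53131825, -0.2566843 ,  0.14392416]), [np.float64(1.3), np.float64(1.3)])
green [[324.1, 29.5], [383.0, 291.6], [428.6, 227.5]] [None, None, None]
```

View pics/s6.png

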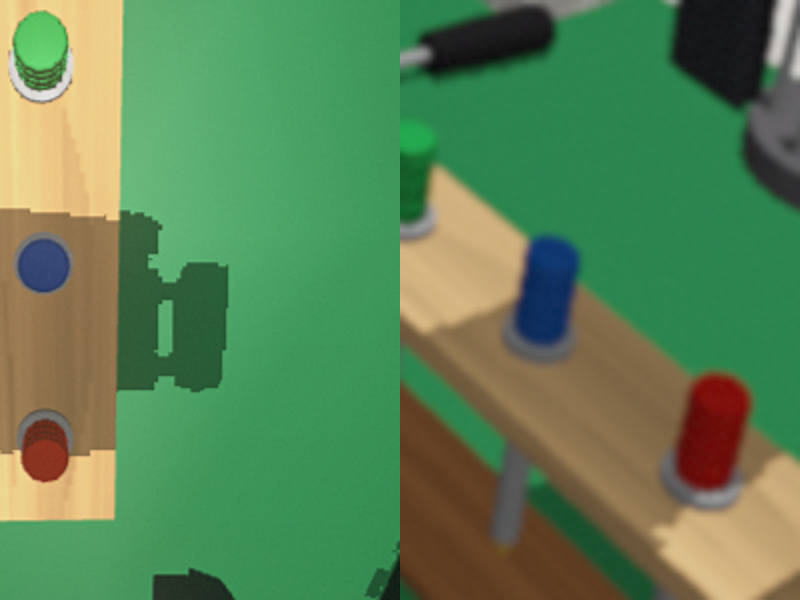

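Red hangs seated and upright; in the wrist crop the green knob top is at (320.5,18.5) and blue at (322,132). Now green.

Run:
```python
from h import *
from plant import *
s6,w6=pickle.load(open("w6.pkl","rb"));c6=cam(w6,s6);s1,d1=pickle.load(open("w1.pkl","rb"));c1=cam(d1,s1)
print("gtop",onz(c6,(320.5,18.5),.157),onz(c1,(403,56),.157),tri([(c6,(320.5,18.5)),(c1,(403,56))]))
print("btop",onz(c6,(322,132),.157),onz(c1,(400,154),.157))
s=get_state();a=1.53;print(go(s,(.5335,-.1850,.28),a))
```

```text
gtop [ 0.53233865 -0.18253095  0.157     ] [ 0.53218508 -0.18323181  0.157     ] (array([ 0.53219435, -0.1830151 ,  0.15769065]), [np.float64(0.3), np.float64(0.3)])
btop [ 0.53046102 -0.25317313  0.157     ] [ 0.53138235 -0.25187602  0.157     ]
(array([ 4.647e-01, -1.000e-04, -1.200e-03]), array([-0.0008, -0.0003,  0.    ]))
```

Request:
send_rows(
  targets=[
    [[0.15,-0.002,0],[0,0,-0.004]],
    [[0.32,-0.002,0],[0,0,-0.004]],
    [[0.44,0.003,0],[0,0,-0.004]],
    [[0.468,0.003,0],[0,0,-0.004]],
    [[0.468,0.003,0.15],[0,0,-0.004]],
    [[0.468,0.003,0.3],[0,0,-0.004]],
    [[0.468,0.003,0.4],[0,0,-0.004]],
    [[0.468,0.003,0.46],[0,0,-0.004]],
    [[0.468,0.003,0.495],[0,0,-0.004]],
    [[0.468,0.003,0.495],[0,0,-0.004]],
    [[0.468,0.003,0.495],[0,0,-0.004]],
  ],
)

```text
clock: 13.42
tool_pos: [0.5358, -0.1847, 0.1331]
eef_rot: [0.717, 0.697, 0.0, 0.001]
contact_force: [-0.4, -0.0, 0.2]
opening: 0.55
finger_force: 0.0
```

Request:
send_rows(
  targets=[
    [[0,0,0],[0,0,0]],
    [[0,0,0],[0,0,0]],
    [[0,0,0],[0,0,0]],
    [[0,0,0],[0,0,0]],
    [[0,0,0],[0,0,0]],
    [[0,0,0],[0,0,0]],
  ],
  fingers=0,
  newtons=30,
)

```text
clock: 14.18
tool_pos: [0.5348, -0.1844, 0.1326]
eef_rot: [0.717, 0.697, -0.0, -0.0]
contact_force: [-3.0, 0.2, 4.7]
opening: 0.196
finger_force: 30.0
```

Request:
send_rows(
  targets=[
    [[0,-0.005,0],[0,0,0]],
    [[0,-0.005,0],[0,0,0]],
    [[0,-0.005,0],[0,0,0]],
    [[0,-0.005,-0.08],[0,0,0]],
    [[0,-0.005,-0.2],[0,0,0]],
    [[0,-0.005,-0.35],[0,0,0]],
    [[0,-0.005,-0.5],[0,0,0]],
    [[0,-0.005,-0.58],[0,0,0]],
    [[0,-0.005,-0.58],[0,0,0]],
    [[0,-0.005,-0.58],[0,0,0]],
  ],
)

```text
clock: 15.42
tool_pos: [0.5328, -0.1842, 0.305]
eef_rot: [0.717, 0.697, -0.001, -0.001]
contact_force: [0.4, -0.3, -2.3]
opening: 0.194
finger_force: 30.0
```

Run:
```python
from h import *
from plant import *
s=get_state();print(s["clock"],s["tool_pos"],s["eef_rot"],s["opening"],s["contact_force"],s["moment"]);print(go(s,(0.4982,0.2340,.305),1.30))
```

```text
15.425 [ 0.53278529 -0.1842339   0.30495701] [ 0.71702705  0.69704396 -0.00084292 -0.00110344] 0.1942083799451019 [ 0.40268281 -0.33020207 -2.27529288] [-0.02362862 -0.05153227  0.04821153]
(array([ 1.3903e+00, -1.5460e-01,  7.0000e-04]), array([-0.0009,  0.    ,  0.0772]))
```

Request:
send_rows(
  targets=[
    [[0.12,-0.013,0],[0,0,0.007]],
    [[0.28,-0.031,0],[0,0,0.018]],
    [[0.44,-0.049,0],[0,0,0.03]],
    [[0.6,-0.067,0],[0,0,0.042]],
    [[0.76,-0.085,0],[0,0,0.054]],
    [[0.9,-0.1,0],[0,0,0.065]],
    [[0.98,-0.109,0],[0,0,0.077]],
    [[0.98,-0.109,0],[0,0,0.077]],
    [[0.98,-0.109,0],[0,0,0.077]],
  ],
)

```text
clock: 16.55
tool_pos: [0.5091, 0.1089, 0.3054]
eef_rot: [0.796, 0.605, -0.001, 0.0]
contact_force: [0.0, -0.9, -1.6]
opening: 0.195
finger_force: 30.0
```

Run:
```python
from h import *
from plant import *
s=get_state();print(s["tool_pos"],s["eef_rot"])
w=snapshot("wrist");pickle.dump((s,w),open("w7.pkl","wb"));cv2.imwrite("pics/w7.png",w["img"]);t=snapshot("top");pickle.dump(t,open("t7.pkl","wb"))
s=get_state();print(go(s,(0.4982,0.2340,.305),1.30))
c=cam(w,s);print("bush",proj(c,(.4982,.2336,.119)))
u=proj(c,(.4982,.2336,.119)).astype(int);g=w["img"][max(0,u[1]-20):u[1]+20,u[0]-20:u[0]+20]
b,gg,r=[g[...,i].astype(int) for i in range(3)];m=(r>1.35*b)&(r>60);ys,xs=np.nonzero(m);print(m.sum(),xs.min()+u[0]-20,xs.max()+u[0]-20,ys.min()+max(0,u[1]-20),ys.max()+max(0,u[1]-20)) if m.any() else print("none")
```

```text
[0.5091121  0.10885941 0.30541175] [ 7.96164437e-01  6.05078743e-01 -1.37454407e-03  1.23244445e-04]
(array([ 0.3924, -0.1486,  0.0024]), array([-0.0002,  0.0005, -0.0006]))
bush [268.79140917  71.51199918]
679 254 283 55 87
```

Request:
send_rows(
  targets=[
    [[0.12,-0.045,0],[0,0,0]],
    [[0.28,-0.106,0],[0,0,0]],
    [[0.36,-0.137,0],[0,0,0]],
    [[0.392,-0.1486,0],[0,0,0]],
    [[0.392,-0.1486,0],[0,0,0]],
    [[0.392,-0.1486,0],[0,0,0]],
    [[0.392,-0.1486,0],[0,0,0]],
    [[0.392,-0.1486,0],[0,0,0]],
  ],
)

```text
clock: 17.65
tool_pos: [0.4981, 0.235, 0.3065]
eef_rot: [0.796, 0.605, -0.0, 0.0]
contact_force: [0.2, -0.2, -1.0]
opening: 0.194
finger_force: 30.0
```

Run:
```python
from h import *
from plant import *
d=snapshot("side");s=get_state();cs=cam(d)
print(s["clock"],s["tool_pos"],s["eef_rot"],s["contact_force"])
X=s["tool_pos"]-[0,0,.0126];u=proj(cs,X-[0,0,.105]).astype(int);o=u-[50,50]
print("collar",(proj(cs,X)-o)*4,"tip",(proj(cs,X-[0,0,.105])-o)*4,"bush",(proj(cs,(.4982,.2336,.119))-o)*4,o)
# a 100x150 px patch each, x4 ; right: w7 bushing
s7,w7=pickle.load(open("w7.pkl","rb"));c7=cam(w7,s7);q=proj(c7,(.4982,.2336,.119));print("bush7",(q-[219,21])*4)
L=cv2.resize(d["img"][o[1]:o[1]+150,o[0]:o[0]+100],(400,600),interpolation=cv2.INTER_CUBIC)
Rr=cv2.resize(w7["img"][21:121,219:319],(400,400),interpolation=cv2.INTER_CUBIC)
Rr=np.vstack([Rr,np.zeros((200,400,3),np.uint8)]);cv2.imwrite("pics/g8.png",np.hstack([L,Rr]))
```

```text
17.7 [0.49797294 0.23527766 0.3065338 ] [ 7.96120913e-01  6.05137559e-01 -4.65560558e-05  1.56581036e-04] [-0.75777509  0.73168532 -2.09007121]
collar [177.71099527 -14.67583029] tip [200.0802147  202.97245714] bush [215.349418   334.31957101] [175 111]
bush7 [202.19879905 201.45400074]
```

View pics/g8.png

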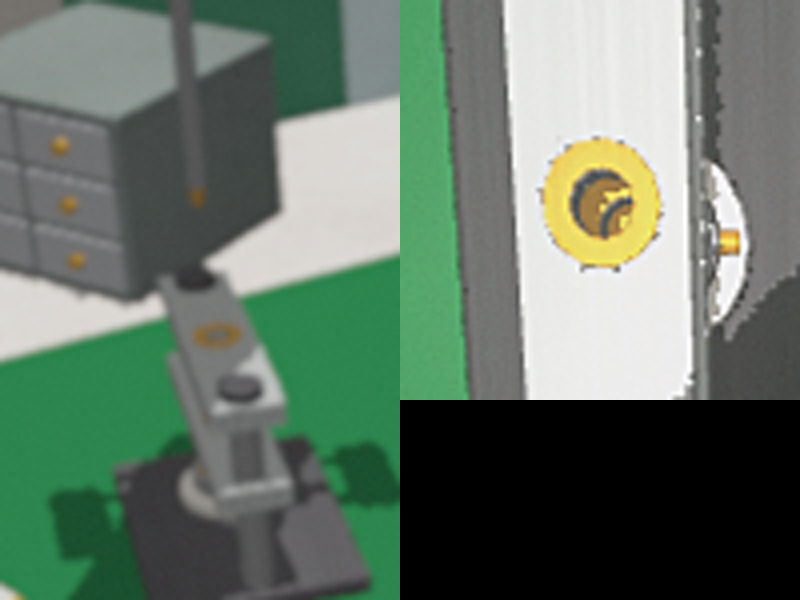

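The wrist ring sits at (201,203) against (202,201.5) predicted, so the bushing position is confirmed. The side view shows the tip at (198,206), within about 2 mm. I shift slightly and lower, watching the force.

Run:
```python
from h import *
from plant import *
s=get_state();print(s["tool_pos"],go(s,(0.4980,0.2327,.25),1.30))
```

```text
[0.49797294 0.23527766 0.3065338 ] (array([-0.0082,  0.0023,  0.1884]), array([ 0.0001,  0.0001, -0.    ]))
```

Request:
send_rows(
  targets=[
    [[-0.007,0.002,0.06],[0,0,0]],
    [[-0.007,0.002,0.13],[0,0,0]],
    [[-0.007,0.002,0.18],[0,0,0]],
    [[-0.007,0.002,0.21],[0,0,0]],
    [[-0.007,0.002,0.235],[0,0,0]],
    [[-0.007,0.002,0.26],[0,0,0]],
    [[-0.007,0.002,0.28],[0,0,0]],
    [[-0.007,0.002,0.28],[0,0,0]],
    [[-0.007,0.002,0.28],[0,0,0]],
  ],
)

```text
clock: 18.82
tool_pos: [0.498, 0.2337, 0.2227]
eef_rot: [0.796, 0.605, 0.0, 0.0]
contact_force: [0.0, 0.7, -2.0]
opening: 0.191
finger_force: 30.0
```

Request:
send_rows(
  targets=[
    [[0,0,0.03],[0,0,0]],
    [[0,0,0.06],[0,0,0]],
    [[0,0,0.08],[0,0,0]],
    [[0,0,0.1],[0,0,0]],
    [[0,0,0.12],[0,0,0]],
    [[0,0,0.135],[0,0,0]],
    [[0,0,0.135],[0,0,0]],
    [[0,0,0.135],[0,0,0]],
  ],
)

```text
clock: 19.82
tool_pos: [0.4978, 0.2336, 0.1821]
eef_rot: [0.796, 0.605, -0.0, 0.0]
contact_force: [0.2, -0.2, -1.4]
opening: 0.189
finger_force: 30.0
```

Request:
send_rows(
  targets=[
    [[0,0,0.02],[0,0,0]],
    [[0,0,0.04],[0,0,0]],
    [[0,0,0.055],[0,0,0]],
    [[0,0,0.065],[0,0,0]],
    [[0,0,0.073],[0,0,0]],
    [[0,0,0.08],[0,0,0]],
    [[0,0,0.08],[0,0,0]],
    [[0,0,0.08],[0,0,0]],
  ],
)

```text
clock: 20.82
tool_pos: [0.498, 0.2337, 0.1582]
eef_rot: [0.796, 0.605, 0.0, 0.0]
contact_force: [0.1, 0.0, 2.4]
opening: 0.193
finger_force: 30.0
```

Request:
send_rows(
  targets=[
    [[0,0,0.007],[0,0,0]],
    [[0,0,0.013],[0,0,0]],
    [[0,0,0.013],[0,0,0]],
    [[0,0,0.013],[0,0,0]],
    [[0,0,0.013],[0,0,0]],
  ],
)

```text
clock: 21.45
tool_pos: [0.498, 0.2337, 0.1542]
eef_rot: [0.796, 0.605, 0.0, 0.0]
contact_force: [1.0, 0.2, 3.4]
opening: 0.194
finger_force: 30.0
```

Run:
```python
from h import *
from plant import *
F=[]
for i in range(6):
    d=snapshot("side");s=get_state();F.append([*s["contact_force"],*s["tool_pos"],s["finger_force"]])
print(s["clock"],np.round(np.mean(F,0),4),s["opening"])
t=snapshot("top")
X=(.5287,-.3245,.14);print(blob(d["img"],"red",proj(cam(d),X),15),blob(d["img"],"blue",proj(cam(d),(.5305,-.2545,.14)),15))
```

```text
21.75 [ 0.5031  0.0752  4.3145  0.4979  0.2337  0.1542 29.9794] 0.19179675177686986
[457.83914209 354.95710456] [416.7125     319.44583333]
```

Spring force (about 5.5–6 N) and geometry (about 7.5 mm) both put the case near halfway. Red and blue are in place, so I hand in.

```bash
python3 -c "
from plant import *
print(finish_job())"
```

```text
the job is handed in; nothing more can be done
None
```

I handed the job in at 21.8 s: red hangs upright in the rack's formerly empty hole, let go, and the gripped green pusher spans both bushings, holding the case about 7–9 mm down, judging by tip height and spring force; no verdict came back.

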